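# Pack a fragile clay lamp in its clamshell case

## Robot

A 6-joint arm with a two-finger parallel gripper is mounted at the origin on the work surface. World frame = base frame: x ahead of the robot, y to its left, z up, the work surface at z = 0. Lengths are in m, angles in rad, forces in N, time in s.
With the tool pointing down it reaches from about 0.375 to 0.75 m from the base axis. Payload 9 kg.
Tool frame: the origin (TCP) lies at the very end of the fingers, on their centre line; the grasp point (between the pads) lies 19 mm behind it; y points along the fingers, x is the direction in which the jaws open and shut, and the axes are right-handed (so a half turn about y gives the same grasp; the last joint's range is limited). The gripper opens to 85 mm and grips with 20 to 120 N. Pads are 22 mm wide; open, the fingers measure 114 mm over their backs; the gripper's body (76 mm by 85 mm) begins 54 mm behind the grasp point. The pads swing forward as they close: fully open they stand 13 mm farther back than shut.
Start: joints at [1.034, 0.104, 0.097, 1.564, 0, 1.353], TCP at [0.188, 0.57, 0.231] pointing down, gripper open.
Joint ranges: [-2.99, 2.99], [-0.84, 1.86], [-1.1, 1.16], [-1.84, 2.11], [-1.51, 1.56], [-3.14, 3.14]. Speed limits (rad/s): [2.22, 2.22, 2.57, 3.14, 3.14, 3.14].

## Interface

Orientations are given as a unit quaternion [x, y, z, w].
In Python, from plant import robot gives the robot as it stands.
- The arm moves only by the tool send_rows, never from a script. Its argument "deltas" is text: rows parted by semicolons, each of 7 numbers parted by spaces: the shift along the tool's x, y, z in m, then the turn, a rotation vector about the tool's x, y, z in degrees, then the finger opening in m, from 0 to 0.0854. A call has 1 to 5 rows; each row shifts and turns the commanded pose from where the row before left it, along the tool's axes as they then stand; what a row does not reach is not made up. A row lasts 1/12 s, in which the tool goes at most 41.7 mm and 7.16 degrees, less where a joint would pass 70% of its speed; a pose out of reach is approached as far as the arm can. A call is refused whole if a number of a shift passes 0.0417 or a number of a turn 7.16, either way. A call with a gripper value outside its range is refused whole. The fingers move at their own pace and stop on an object; "squeeze" is the grip in N (left out, the last holds). Time passes only in rows, so rows that do not move let the fingers close. It gives the time, the measured TCP pose, the force and the opening at its end, in the units of the state.
- robot.read_state(): the state, without advancing time (a new reading comes with each control period).
- robot.get_image(name): name is "side" or "top"; returns a dict with "img" (420x560x3 uint8, red, green, blue), "z_map" (420x560 float32, m along the optical axis (not along the pixel's ray), 0 where there is no reading), "fovy" (degrees; the focal length in pixels is half the picture's height over the tangent of half this angle, whatever the lens; pixels are square), "cx", "cy" (the principal point, pixels), "k1" (the pictures are not rectified: a ray, as slopes to the right and down, at radius r is drawn at 1 + k1 r^2 times it, then the intrinsics apply), "world_to_cam" (4x4, takes a point from world to camera coordinates). Camera axes: x right, y down, z forward; pixel columns grow to the right and rows downward; lengths in m; the calibration is good to about 2 mm. A picture is of the moment at which its call begins.
- robot.finish_job(): hands the job in, once; it reports no verdict.
Trained networks look in a picture, given as the dict that the camera call returned (one of the last four; its "shot" number tells which), for a name from the list of things; names that differ only in an ending like _2 or _b are one class to them, and where a whole thing is asked for, a point or a joint stands for the part that bears it (a point fixed in the world has none). Each returns a list of dicts, best first, with "p" (0 to 1); they miss things now and then, are a little off and sometimes report something else, mostly with a low value. They report only what shows in the picture. A call takes as long as a camera call.
- robot.regions_of(picture, name): "pixels" (420x560 bool, what is visible of it) and "box" ([left, top, right, bottom] in pixels, round what is visible of it).
The state is a dict: "clock": time; "qpos": joint angles; "qvel": joint speeds; "joint_efforts": joint torques, N m; "eef_pos": TCP position; "eef_rot": TCP orientation; "ft_force": force on the tool from outside, world axes, zero at the start; "wrist_torque": the same for the moment, N m; "opening": finger opening in m.
Only numpy, scipy, OpenCV 4.12 (cv2) and the standard library are available. Lean on these libraries where they do the work, as an engineer would, in place of code of your own. Each camera call takes 0.05 s, during which the arm holds its last target.

## Task

Pack the ancient clay oil lamp for transport: lift it off the white sorting board, lay it upright and lengthwise in the middle of the foam bed of the open clamshell case, let go, and then swing the case's lid over until the two halves meet edge to edge all round. The lamp is brittle: squeeze it only lightly (the two fingers together no more than 80 N, so about 40 N a finger), set it down rather than drop it, and bring the lid down gently, not with a slam. Leave the other finds on the board where they are.

Things in the scene. Friction and masses are not known exactly. Their poses are not given: they have to be found in the camera images.
- lamp: Brittle terracotta oil lamp, 90-180 g, 101 mm long: round flat-based body 54 mm across, 29 mm high; nozzle 21 mm wide on one side, upright lug 9 mm wide on the other. Free on the white board (6 mm thick). Origin: centre of the body's underside; x to the nozzle (ends at +56 mm; lug ends at -45 mm), z up. Grip from above across the body, along its y (54 mm wide from 8 to 22 mm up).
- bed (a point): Middle of the foam bed's floor, 14 mm above the table, in the fixed grey clamshell case (190 mm along x, 150 along y, rim 50 mm above the table). x along the hinge, y to the hinge, z up. The lamp lies along y, nozzle either way: channel 50 mm wide at |y| 34 to 64 mm; at |y| < 34 mm it is open over 178 mm along x, room for fingers. Corner foam stands 28 mm above this floor.
- hinge (a point): Middle of the hinge line, on the top of the case's +y rim (75 mm from the bed's middle, 50 mm above the table). Same axes as bed; does not turn with the lid.
- lid_edge (a point): Middle of the free edge of the lid, on its outer face: 150 mm from the hinge line along the lid and 25 mm out from its rim plane. The lid is a hollow half shell, 190 mm along the hinge, 25 mm thick; outer face flat but for two 3 mm ribs 60 mm either side of the middle. Turns with the lid; axes as bed when shut, z is the outer face's normal.
- lid (a joint): Angle of the lid about the hinge line, rad: 0 shut (the halves meet edge to edge), 1.57 upright, growing as it opens away from the bed; starts at 1.75 to 2.05. A stiff hinge: the lid stays where it is left; about 2 to 4 N at its free edge moves it.
- cup: Small clay bowl, 56 mm across and 42 mm high, standing on the board; to be left alone. Origin at the centre of its underside.
- sherd: Flat pot fragment, about 60 x 35 x 10 mm, lying on the board; to be left alone. Origin on its underside.

How it is judged:
On the way:
1. The lamp lies in the foam bed, let go and at rest, with the lid still open (horizontal distance between lamp and bed below 0.018 m and z of lamp in the frame of bed between -0.006 and 0.006 m and angle between the x axis of lamp and the y axis of bed, either way round below 0.26 rad and angle between lamp's own z axis and vertical below 0.12 rad and linear speed of lamp below 0.02 m/s and contact force between the fingers and lamp below 0.3 N and value of joint lid above 1.2 rad), for 0.3 s.
At the end, for the whole second after the job is handed in: The lamp lies upright on the floor of the foam bed (origin within 18 mm of the bed's middle horizontally and 6 mm in height, lengthwise along the bed's y within 0.26 rad, nozzle either way, tilt under 0.12 rad), let go and at rest, and the lid is shut to within 0.03 rad (horizontal distance between lamp and bed below 0.018 m and z of lamp in the frame of bed between -0.006 and 0.006 m and angle between the x axis of lamp and the y axis of bed, either way round below 0.26 rad and angle between lamp's own z axis and vertical below 0.12 rad and linear speed of lamp below 0.02 m/s and contact force between the fingers and lamp below 0.3 N and value of joint lid below 0.03 rad); the robot touches nothing.
It fails at once if The fingers squeeze the lamp with more than 80 N (both fingers together) (contact force between the fingers and lamp above 80 N).
It fails at once if The lamp is dropped: it moves faster than 0.4 m/s while out of the fingers (contact force between the fingers and lamp below 0.3 N and linear speed of lamp above 0.4 m/s).
It fails at once if The lid presses on the lamp with more than 8 N (contact force between lid and lamp above 8 N).
It fails at once if The lid is slammed: it comes down faster than 2 rad/s over the last half radian (velocity of joint lid below -2 rad/s and value of joint lid below 0.5 rad).
It fails at once if Another find on the board is moved more than 30 mm (distance of any of cup, sherd from where it was at the start of the episode above 0.03 m).
It also fails if it takes over 70 s, if anything falls off the work surface, if the arm or the gripper's body presses on something with over 40 N, if the wrist force passes 120 N, or if a joint passes its speed limit or range.

## Working session

There is one attempt and no reset: what is moved stays moved. The work goes in short steps, Python scripts to look and compute and a tool call to move; the robot and the scene stay as the last step left them, time stands still between calls to the robot, and variables do not carry over. Pictures are saved under pics/ and viewed, and the job is handed in when it is done.

Besides the shell and the picture viewer there is one more tool, called after "Call:" by a JSON object that holds its "op" and its "data". send_rows: Moves the arm, as the interface text tells. Its arguments: {"type":"object","properties":{"deltas":{"type":"string"},"squeeze":{"type":"number"}},"required":["deltas"]}

```bash
mkdir -p pics; ls
cat > h.py <<'E'
import numpy as np, cv2
from plant import robot
def deproj(d,u,v,z):
    f=d["img"].shape[0]/2/np.tan(np.radians(d["fovy"])/2)
    xd=(np.asarray(u,float)-d["cx"])/f; yd=(np.asarray(v,float)-d["cy"])/f
    k=d["k1"]; x,y=xd.copy() if hasattr(xd,'copy') else xd,yd
    for _ in range(20):
        r2=x*x+y*y; x=xd/(1+k*r2); y=yd/(1+k*r2)
    return np.stack([x*z,y*z,np.asarray(z)*np.ones_like(x)],-1)
def cloud(d):
    h,w=d["z_map"].shape; v,u=np.mgrid[0:h,0:w]
    P=deproj(d,u.astype(float),v.astype(float),d["z_map"])
    T=np.linalg.inv(d["world_to_cam"])
    return P@T[:3,:3].T+T[:3,3]
def save(d,n): cv2.imwrite("pics/"+n,d["img"][:,:,::-1])
E
python3 - <<'E'
from h import *
s=robot.read_state(); print({k:np.round(v,3).tolist() for k,v in s.items()})
for n in("top","side"):
    d=robot.get_image(n); save(d,n+"0.png"); W=cloud(d); ok=d["z_map"]>0
    print(n,d["fovy"],d["k1"],d["world_to_cam"].round(3).tolist())
    for name in("lamp","cup","sherd","lid_edge","lid"):
        for r in robot.regions_of(d,name)[:2]:
            m=r["pixels"]&ok; p=W[m]
            print(n,name,round(r["p"],2),r["box"],m.sum(), np.median(p,0).round(3) if len(p) else None, np.percentile(p,[2,98],axis=0).round(3).tolist() if len(p) else None)
E
```

```text
pics
{'clock': 0.0, 'qpos': [1.034, 0.105, 0.096, 1.564, -0.0, 1.353], 'qvel': [0.001, 0.0, -0.0, 0.001, 0.001, 0.0], 'joint_efforts': [-0.0, -55.692, 50.367, 0.016, -0.0, -0.0], 'eef_pos': [0.188, 0.569, 0.231], 'eef_rot': [0.573, 0.414, -0.415, -0.573], 'ft_force': [-0.145, -0.213, -0.474], 'wrist_torque': [0.011, 0.012, 0.001], 'opening': 0.085}
top 47.61620036081463 -0.08915881662210294 [[0.028, -0.999, -0.016, -0.006], [-0.996, -0.026, -0.087, 0.515], [0.087, 0.019, -0.996, 0.892], [0.0, 0.0, 0.0, 1.0]]
top lamp 0.66 [162.9, 195.0, 201.9, 235.6] 855 [0.51  0.191 0.033] [[0.473, 0.162, 0.016], [0.543, 0.225, 0.038]]
top sherd 0.65 [139.0, 255.8, 161.2, 292.8] 421 [0.396 0.254 0.016] [[0.367, 0.237, 0.011], [0.422, 0.271, 0.019]]
top lid_edge 0.95 [308.6, 142.7, 347.2, 265.9] 3268 [ 0.518 -0.071  0.19 ] [[0.427, -0.109, 0.051], [0.609, -0.05, 0.197]]
top lid 0.83 [309.6, 143.9, 347.8, 264.1] 3410 [ 0.52  -0.072  0.189] [[0.426, -0.111, 0.05], [0.61, -0.05, 0.197]]
top lid 0.23 [312.2, 143.4, 426.0, 272.2] 11467 [ 0.515 -0.161  0.042] [[0.422, -0.258, 0.011], [0.607, -0.053, 0.196]
[... 291 characters left out ...]
0.29 [230.5, 129.8, 332.8, 205.7] 5782 [ 0.513 -0.067  0.124] [[0.423, -0.159, 0.004], [0.609, -0.048, 0.195]]
side cup 0.95 [162.9, 288.4, 193.7, 325.2] 849 [0.647 0.233 0.037] [[0.618, 0.216, 0.011], [0.668, 0.267, 0.049]]
side sherd 0.95 [303.7, 329.9, 343.7, 353.4] 623 [0.397 0.258 0.016] [[0.367, 0.24, 0.009], [0.424, 0.274, 0.018]]
side lid_edge 0.7 [232.1, 132.5, 324.5, 200.7] 4913 [ 0.515 -0.064  0.138] [[0.427, -0.086, 0.049], [0.609, -0.048, 0.195]]
side lid_edge 0.32 [302.0, 332.1, 340.9, 351.6] 607 [0.398 0.258 0.016] [[0.369, 0.242, 0.01], [0.425, 0.274, 0.018]]
side lid 0.69 [225.8, 133.7, 326.8, 197.1] 4906 [ 0.515 -0.064  0.139] [[0.427, -0.085, 0.05], [0.609, -0.048, 0.195]]
```

Run:
```python
import cv2
for n,(a,b,c,d) in (("top0",(130,130,300,170)),("side0",(140,120,230,260))):
    i=cv2.imread(f"pics/{n}.png"); i=i[b:b+d,a:a+c]; s=min(800/c,590/d); cv2.imwrite(f"pics/{n}z.png",cv2.resize(i,None,fx=s,fy=s,interpolation=cv2.INTER_CUBIC)); print(s)
```

```text
2.6666666666666665
2.269230769230769
```

View pics/top0.png

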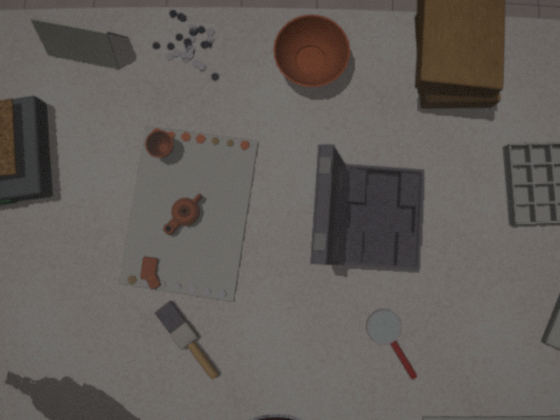

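View pics/side0.png

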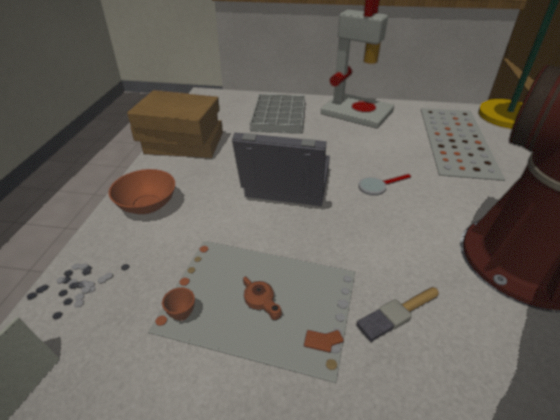

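```bash
echo
```

```text
(no output)
```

View pics/top0z.png

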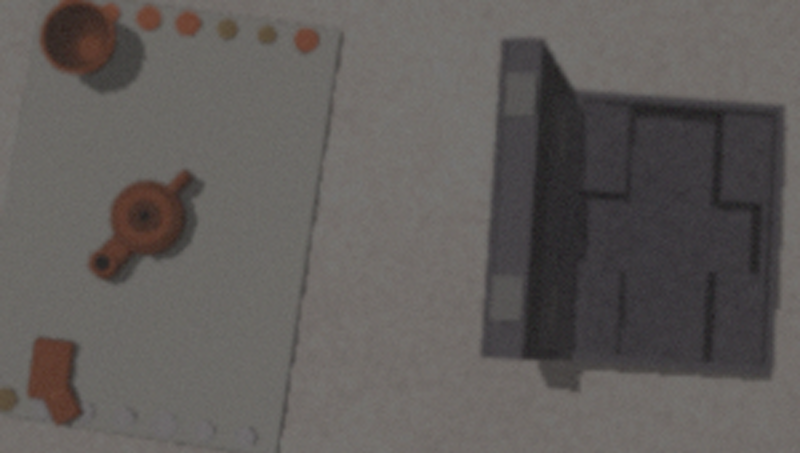

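View pics/side0z.png

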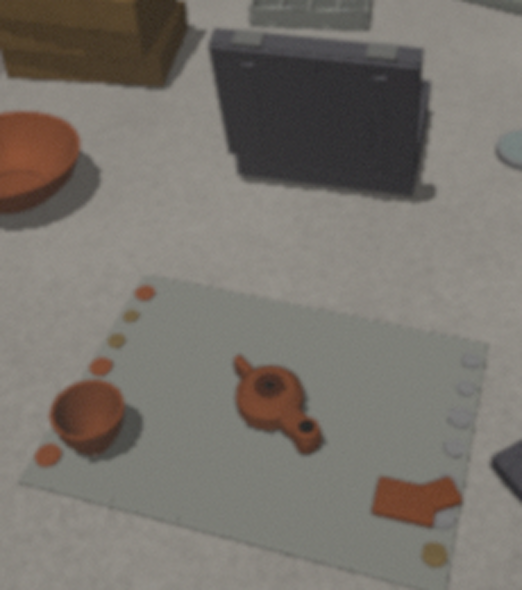

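The top view shows the lamp body at about (184,211), nozzle toward lower left at (168,229). The case is at (315-425,143-270), with the lid standing on its left (+y) side and the foam channel running horizontally (world y). The cup is at (159,143) and the sherd at (150,270). Next I'll measure these accurately.

Run:
```python
from h import *
def med(P):return np.median(P,0).round(4)
for n in("top","side"):
    d=robot.get_image(n); W=cloud(d); ok=d["z_map"]>0
    r=robot.regions_of(d,"lamp"); 
    m=r[0]["pixels"]&ok; P=W[m]; z=P[:,2]
    # board height
    near=ok&(abs(W[...,0]-.5)<.04)&(abs(W[...,1]-.13)<.015); print(n,"board z",np.median(W[near][:,2]))
    tb=ok&(abs(W[...,0]-.5)<.08)&(abs(W[...,1]-.05)<.03); print("table z",np.median(W[tb][:,2]))
    # lamp via colour within box (reddish), at height >0.014
    im=d["img"].astype(int); red=(im[...,0]-im[...,2]>25)&ok&(abs(W[...,0]-.51)<.07)&(abs(W[...,1]-.195)<.07)
    P=W[red]; xy=P[:,:2]; print(len(P),P[:,2].max())
    c,(w,h),a=cv2.minAreaRect(xy.astype(np.float32)*1000); print("rect",c,w,h,a)
    mu=xy.mean(0); e,V=np.linalg.eigh(np.cov((xy-mu).T)); ax=V[:,1]; 
    t=(xy-mu)@ax; s=(xy-mu)@V[:,0]; print("pca",mu,ax,np.degrees(np.arctan2(ax[1],ax[0])),t.min(),t.max(),s.min(),s.max())
    # profile width
    for lo in np.arange(-.07,.07,.008):
        k=(t>=lo)&(t<lo+.008)
        if k.sum()>3: print(round(lo+.004,3),k.sum(),s[k].min().round(4),s[k].max().round(4),P[k,2].max().round(4))
    if n=="top":
        # case rim points
        k=ok&(W[...,0]>.38)&(W[...,0]<.66)&(W[...,1]<-.05)&(W[...,1]>-.3)
        Q=W[k]; 
        h,e=np.histogram(Q[:,2],bins=np.arange(0,.2,.004)); print(list(zip(e.round(3),h)))
        R=Q[(abs(Q[:,2]-.05)<.006)]; print("rim rect",cv2.minAreaRect((R[:,:2]*1000).astype(np.float32)))
        A=Q[(Q[:,2]>.01)]; print("all rect",cv2.minAreaRect((A[:,:2]*1000).astype(np.float32)))
```

```text
top board z 0.005767906013086188
table z 2.8272251441863183e-05
624 0.04055030300631812
rect (512.1805419921875, 193.82777404785156) 50.294742584228516 91.30282592773438 29.349233627319336
pca [0.51049889 0.19107768] [-0.75233126  0.658785  ] 138.79272407699168 -0.04751040668482766 0.049228517824200436 -0.025827829545412878 0.023027971553063985
-0.042 15 -0.0043 0.0018 0.0356
-0.034 15 -0.0043 0.0019 0.0365
-0.026 59 -0.0191 0.0154 0.0369
-0.018 92 -0.0247 0.0222 0.0389
-0.01 87 -0.0258 0.0226 0.0399
-0.002 73 -0.0247 0.023 0.0406
0.006 91 -0.0236 0.0229 0.0402
0.014 72 -0.0188 0.0187 0.0379
0.022 33 -0.0092 0.0076 0.0321
0.03 39 -0.0089 0.0071 0.0312
0.038 22 -0.0099 0.0078 0.0333
0.046 24 -0.0101 0.0078 0.0327
[(np.float64(0.0), np.int64(2503)), (np.float64(0.004), np.int64(22)), (np.float64(0.008), np.int64(582)), (np.float64(0.012), np.int64(2906)), (np.float64(0.016), np.int64(324)), (np.float64(0.02), np.int64(61)), (np.float64(0.024), np.int64(65)), (np.float64(0.028), np.int64(64)), (np.float64(0.032), np.int64(70)), (np.float64(0.036), np.int64(469)), (np.float64(0.04), np.i
[... 953 characters left out ...]
oat64(0.152), np.int64(10)), (np.float64(0.156), np.int64(1)), (np.float64(0.16), np.int64(6)), (np.float64(0.164), np.int64(5)), (np.float64(0.168), np.int64(3)), (np.float64(0.172), np.int64(3)), (np.float64(0.176), np.int64(5)), (np.float64(0.18), np.int64(4)), (np.float64(0.184), np.int64(42)), (np.float64(0.188), np.int64(670)), (np.float64(0.192), np.int64(960))]
rim rect ((513.350341796875, -178.7152557373047), (166.29579162597656, 190.84808349609375), 87.09927368164062)
all rect ((514.3734130859375, -155.8770751953125), (211.5171356201172, 191.2025909423828), 87.28263092041016)Traceback (most recent call last):
  File "<stdin>", line 6, in <module>
IndexError: list index out of range
```

Run:
```python
from h import *
from scipy.optimize import least_squares
import pickle
ds={n:robot.get_image(n) for n in("top","side")}
pickle.dump(ds,open("ds0.pkl","wb"))
# lamp fit by distance to outline
def sdf(xy):
    x,y=xy.T
    def box(x0,x1,hw):
        dx=np.abs(x-(x0+x1)/2)-(x1-x0)/2; dy=np.abs(y)-hw
        return np.hypot(np.maximum(dx,0),np.maximum(dy,0))+np.minimum(np.maximum(dx,dy),0)
    return np.minimum(np.minimum(np.hypot(x,y)-.027,box(0,.056,.0105)),box(-.045,0,.0045))
for n,d in ds.items():
    W=cloud(d); ok=d["z_map"]>0; im=d["img"].astype(int)
    print(n,"campos",np.linalg.inv(d["world_to_cam"])[:3,3].round(3))
    red=((im[...,0]-im[...,2]>25)&ok&(abs(W[...,0]-.51)<.07)&(abs(W[...,1]-.195)<.07)&(W[...,2]>.008)).astype(np.uint8)
    P=W[red>0]
    bd=red-cv2.erode(red,np.ones((3,3),np.uint8)); B=W[bd>0][:,:2]
    def f(p,off):
        c,s=np.cos(p[2]),np.sin(p[2]); q=(B-p[:2])@np.array([[c,-s],[s,c]]); return sdf(q)+off
    for off in(0.0,.0015):
        r=least_squares(f,[.513,.188,np.radians(139)],args=(off,),loss="soft_l1",f_scale=.002); print(n,"lamp",r.x[:2].round(4),np.degrees(r.x[2]).round(1),np.sqrt(np.mean(r.fun**2)).round(4),"ztop med",np.median(P[:,2]).round(4))
    print("cup/sherd:")
    # case
    k=ok&(W[...,0]>.38)&(W[...,0]<.66)&(W[...,1]<-.02)&(W[...,1]>-.3)
    Q=W[k]
    np.save(f"case_{n}.npy",Q)
    for xx in np.arange(.44,.62,.03):
        s=Q[(abs(Q[:,0]-xx)<.008)]
        rim=s[(abs(s[:,2]-.05)<.005)]; foam=s[(abs(s[:,2]-.042)<.004)]; fl=s[abs(s[:,2]-.014)<.004]; top=s[s[:,2]>.18]
        f=lambda a:(np.percentile(a[:,1],[1,99]).round(4).tolist() if len(a)>3 else None)
        print(round(xx,3),"rim",f(rim),"floor",f(fl),"lidtop",f(top),"any -y",s[s[:,2]>.03][:,1].min().round(4))
    for yy in (-.25,-.24,-.23,-.19,-.17):
        s=Q[(abs(Q[:,1]-yy)<.006)]
        a=s[s[:,2]>.03][:,0]; fl=s[abs(s[:,2]-.014)<.004][:,0]
        if len(a)>5: print("y",yy,"outer x",np.percentile(a,[.5,99.5]).round(4),"mid",np.percentile(a,[.5,99.5]).mean().round(4),"floor x",np.percentile(fl,[2,98]).round(4) if len(fl)>5 else None)
    # lid plane
    L=Q[(Q[:,2]>.07)&(Q[:,2]<.185)]
    if n=="side":
        X=np.c_[L[:,0],L[:,2],np.ones(len(L))]; 
        m=np.ones(len(L),bool)
        for _ in range(6):
            c=np.linalg.lstsq(X[m],L[m,1],rcond=None)[0]; res=L[:,1]-X@c; m=abs(res)<.003
        print("outer face y = a x + b z + c",c,m.sum(),len(L))
        T=Q[Q[:,2]>.17]; print("max z",np.percentile(T[:,2],98),"x ext",np.percentile(Q[Q[:,2]>.1][:,0],[1,99]))
```

```text
top campos [ 0.435 -0.009  0.933]
top lamp [0.5178 0.1901] 140.9 0.0086 ztop med 0.0332
top lamp [0.5151 0.1889] 138.7 0.0076 ztop med 0.0332
cup/sherd:
0.44 rim [-0.2575, -0.0929] floor [-0.2154, -0.1543] lidtop [-0.0719, -0.0472] any -y -0.2576
0.47 rim [-0.2588, -0.0941] floor [-0.2169, -0.1545] lidtop [-0.0731, -0.0482] any -y -0.2589
0.5 rim [-0.2591, -0.0955] floor [-0.2485, -0.1254] lidtop [-0.0741, -0.05] any -y -0.2593
0.53 rim [-0.2612, -0.0969] floor [-0.2501, -0.1263] lidtop [-0.0749, -0.0514] any -y -0.2612
0.56 rim [-0.2629, -0.0983] floor [-0.2214, -0.1589] lidtop [-0.0774, -0.0525] any -y -0.2632
0.59 rim [-0.2648, -0.0997] floor [-0.2227, -0.1606] lidtop [-0.0788, -0.0536] any -y -0.2648
y -0.25 outer x [0.4144 0.6038] mid 0.5091 floor x [0.4885 0.5352]
y -0.24 outer x [0.4159 0.6037] mid 0.5098 floor x [0.4884 0.5351]
y -0.23 outer x [0.4157 0.6036] mid 0.5096 floor x [0.488  0.5349]
y -0.19 outer x [0.4184 0.6061] mid 0.5122 floor x [0.4272 0.6002]
y -0.17 outer x [0.4181 0.6092] mid 0.5137 floor x [0.4268 0.6001]
side campos [0.412 0.629 0.587]
side lamp [0.5174 0
[... 371 characters left out ...]
y -0.0862
0.53 rim [-0.0872, -0.0823] floor [-0.1121, -0.1096] lidtop [-0.0739, -0.0493] any -y -0.0873
0.56 rim [-0.0879, -0.0841] floor [-0.1141, -0.1097] lidtop [-0.0746, -0.0509] any -y -0.0886
0.59 rim [-0.0894, -0.0855] floor [-0.1151, -0.112] lidtop [-0.0754, -0.052] any -y -0.0894
y -0.25 outer x [0.4158 0.4261] mid 0.421 floor x None
y -0.24 outer x [0.4168 0.4256] mid 0.4212 floor x None
y -0.23 outer x [0.4168 0.425 ] mid 0.4209 floor x None
y -0.19 outer x [0.4183 0.4229] mid 0.4206 floor x None
y -0.17 outer x [0.4195 0.4242] mid 0.4218 floor x None
outer face y = a x + b z + c [-0.04637435  0.25119212 -0.07256126] 3268 3400
max z 0.1967187160935939 x ext [0.42502692 0.61174085]
```

```bash
cat >> h.py <<'E'
from scipy.spatial.transform import Rotation as R
def pose(s=None):
    s=s or robot.read_state(); return np.array(s["eef_pos"]),R.from_quat(s["eef_rot"])
def go(target,jaw_deg=None,vert=True):
    """print tool-frame shift and turn from present pose"""
    s=robot.read_state(); p,r=pose(s); M=r.as_matrix()
    print("t",round(s["clock"],2),"pos",p.round(4),"jaw",np.degrees(np.arctan2(M[1,0],M[0,0])).round(2),"toolaxes x",M[:,0].round(3),"y",M[:,1].round(3),"z",M[:,2].round(3),"F",np.round(s["ft_force"],1),"open",round(s["opening"],4))
    print("shift tool",(M.T@(np.array(target)-p)).round(4))
    if jaw_deg is not None:
        best=None
        for k in(0,180):
            a=np.radians(jaw_deg+k); X=np.array([np.cos(a),np.sin(a),0]); Y=np.array([0,0,-1.]); Z=np.cross(X,Y)
            v=(r.inv()*R.from_matrix(np.c_[X,Y,Z])).as_rotvec(degrees=True); print("turn",v.round(2))
E
python3 - <<'E'
from h import *
import pickle
from scipy.optimize import least_squares
ds=pickle.load(open("ds0.pkl","rb"))
def sdf(x,y):
    def box(x0,x1,hw):
        dx=np.abs(x-(x0+x1)/2)-(x1-x0)/2; dy=np.abs(y)-hw
        return np.hypot(np.maximum(dx,0),np.maximum(dy,0))+np.minimum(np.maximum(dx,dy),0)
    return np.minimum(np.minimum(np.hypot(x,y)-.027,box(0,.056,.0105)),box(-.045,0,.0045))
for n,d in ds.items():
    W=cloud(d); im=d["img"].astype(int)
    m=((im[...,0]-im[...,2]>18)&(abs(W[...,0]-.51)<.065)&(abs(W[...,1]-.195)<.065)).astype(np.uint8)
    c=max(cv2.findContours(m,cv2.RETR_EXTERNAL,cv2.CHAIN_APPROX_NONE)[0],key=cv2.contourArea)[:,0,:]
    T=np.linalg.inv(d["world_to_cam"]); o=T[:3,3]
    ray=deproj(d,c[:,0].astype(float),c[:,1].astype(float),1.0)@T[:3,:3].T
    for z in(.02,.026):
        B=o+ray*((z-o[2])/ray[:,2])[:,None]
        def f(p):
            cc,s=np.cos(p[2]),np.sin(p[2]); q=(B[:,:2]-p[:2])@np.array([[cc,-s],[s,cc]]); return sdf(q[:,0],q[:,1])+p[3]
        r=least_squares(f,[.515,.19,np.radians(139),0],loss="soft_l1",f_scale=.001); print(n,z,r.x[:2].round(4),np.degrees(r.x[2]).round(1),r.x[3].round(4),np.sqrt(np.mean(r.fun**2)).round(4))
go([.515,.19,.15],49)
E
```

```text
top 0.02 [0.5153 0.1909] 139.2 0.0012 0.0007
top 0.026 [0.5148 0.1895] 139.2 0.0013 0.0007
side 0.02 [0.5161 0.1875] 137.2 -0.0019 0.0019
side 0.026 [0.5151 0.192 ] 137.0 -0.0016 0.0018
t 0.9 pos [0.188  0.5698 0.2313] jaw 71.74 toolaxes x [0.313 0.95  0.   ] y [ 0.  0. -1.] z [-0.95   0.313 -0.   ] F [-0.   0.   0.1] open 0.0854
shift tool [-0.2582  0.0813 -0.4295]
turn [ 0.   22.74  0.  ]
turn [ 1.0000e-02 -1.5726e+02 -0.0000e+00]
```

Call:
{"op": "send_rows", "data": {"deltas": "-0.0198 0 -0.033 0 0 0 0.0854; -0.0198 0 -0.033 0 0 0 0.0854; -0.0198 0 -0.033 0 0 0 0.0854; -0.0198 0 -0.033 0 0 0 0.0854; -0.0198 0 -0.033 0 0 0 0.0854", "squeeze": 30}}

```text
clock: 1.32
eef_pos: [0.3145, 0.4227, 0.2314]
eef_rot: [-0.573, -0.415, 0.414, 0.573]
ft_force: [1.1, 0.4, -0.0]
opening: 0.0855
```

Call:
{"op": "send_rows", "data": {"deltas": "-0.0198 0 -0.033 0 0 0 0.0854; -0.0198 0 -0.033 0 0 0 0.0854; -0.0198 0 -0.033 0 0 0 0.0854; -0.0198 0 -0.033 0 0 0 0.0854; -0.0198 0 -0.033 0 0 0 0.0854"}}

```text
clock: 1.73
eef_pos: [0.4403, 0.2767, 0.2316]
eef_rot: [0.573, 0.415, -0.414, -0.573]
ft_force: [0.6, 0.3, 0.5]
opening: 0.0854
```

Call:
{"op": "send_rows", "data": {"deltas": "-0.0198 0 -0.033 0 0 0 0.0854; -0.0198 0 -0.033 0 0 0 0.0854; -0.0198 0 -0.033 0 0 0 0.0854; 0 0.02 0 0 6 0 0.0854; 0 0.02 0 0 6 0 0.0854"}}

```text
clock: 2.15
eef_pos: [0.5168, 0.189, 0.1917]
eef_rot: [0.615, 0.35, -0.349, -0.614]
ft_force: [-0.1, 0.7, -0.6]
opening: 0.0854
```

Call:
{"op": "send_rows", "data": {"deltas": "0 0.02 0 0 6 0 0.0854; 0 0.02 0 0 4.7 0 0.0854; 0 0 0 0 0 0 0.0854; 0 0 0 0 0 0 0.0854"}}

```text
clock: 2.48
eef_pos: [0.514, 0.1908, 0.1508]
eef_rot: [-0.643, -0.294, 0.295, 0.643]
ft_force: [1.0, 0.1, 0.2]
opening: 0.0853
```

Run:
```python
from h import *
go([.515,.19,.06],49)
d=robot.get_image("side"); save(d,"s1.png")
```

```text
t 2.48 pos [0.514  0.1908 0.1508] jaw 49.18 toolaxes x [ 0.654  0.757 -0.001] y [-0.002 -0.    -1.   ] z [-0.757  0.654  0.001] F [1.  0.1 0.2] open 0.0853
shift tool [ 0.0001  0.0908 -0.0014]
turn [-0.07  0.18 -0.08]
turn [-1.2000e-01 -1.7982e+02  1.2000e-01]
```

View pics/s1.png

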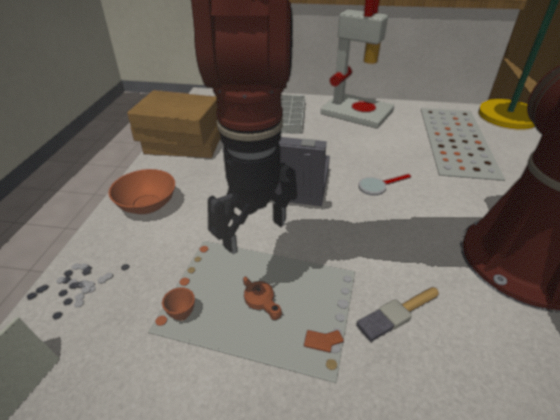

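The open gripper (tips about (232,245) and (280,225)) hangs over the lamp at (260,296), with the jaws straddling the body. Nothing is in the way, so I'll descend.

Call:
{"op": "send_rows", "data": {"deltas": "0 0.025 -0.0014 0 0 0 0.0854; 0 0.025 0 0 0 0 0.0854; 0 0.025 0 0 0 0 0.0854; 0 0.02 0 0 0 0 0.0854; 0 0.015 0 0 0 0 0.0854"}}

```text
clock: 2.95
eef_pos: [0.5163, 0.1902, 0.0414]
eef_rot: [0.643, 0.295, -0.294, -0.643]
ft_force: [-0.1, -0.0, 0.6]
opening: 0.0857
```

Call:
{"op": "send_rows", "data": {"deltas": "0 0.015 0 0 0 0 0.0854; 0 0.01 0 0 0 0 0.0854; 0 0.006 0 0 0 0 0.0854; 0 0.002 0 0 0 0 0.0854; 0 0 0 0 0 0 0.0854"}}

```text
clock: 3.37
eef_pos: [0.5162, 0.1901, 0.0089]
eef_rot: [0.643, 0.294, -0.293, -0.643]
ft_force: [-0.4, 0.0, 0.7]
opening: 0.0855
```

Run:
```python
from h import *
go([.515,.19,.007],49)
d=robot.get_image("side"); i=d["img"][200:380,180:340,::-1]; cv2.imwrite("pics/s2.png",cv2.resize(i,None,fx=3.3,fy=3.3))
d=robot.get_image("top"); i=d["img"][160:260,110:240,::-1]; cv2.imwrite("pics/t2.png",cv2.resize(i,None,fx=5,fy=5))
```

```text
t 3.37 pos [0.5162 0.1901 0.0089] jaw 49.08 toolaxes x [0.655 0.756 0.001] y [ 0.001  0.    -1.   ] z [-0.756  0.655 -0.   ] F [-0.4  0.   0.7] open 0.0855
shift tool [-0.0009  0.0019  0.0009]
turn [0.02 0.08 0.03]
turn [ 5.0000e-02 -1.7992e+02 -3.0000e-02]
```

View pics/s2.png

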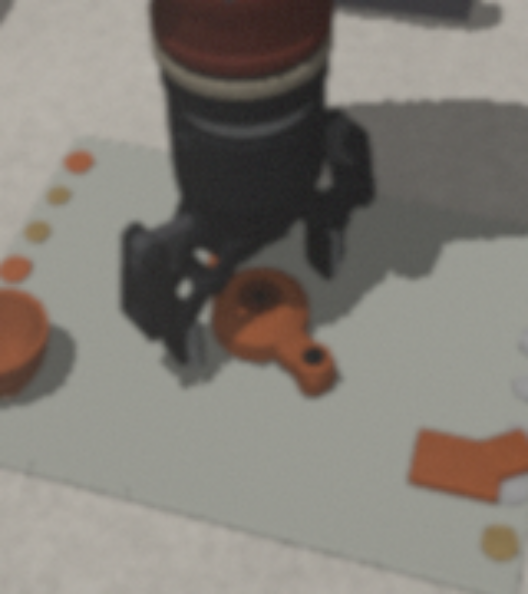

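The jaws straddle the body evenly. The tips still sit well above the board, as expected with the pads retracted, so I'll lower 4 mm more and close lightly.

Call:
{"op": "send_rows", "data": {"deltas": "-0.0008 0.004 0.0008 0 0 0 0.0854; 0 0 0 0 0 0 0.066; 0 0 0 0 0 0 0.06; 0 0 0 0 0 0 0.056; 0 0 0 0 0 0 0.052", "squeeze": 25}}

```text
clock: 3.88
eef_pos: [0.5148, 0.1899, 0.0047]
eef_rot: [0.643, 0.294, -0.293, -0.643]
ft_force: [-1.0, -0.3, 1.2]
opening: 0.053
```

Call:
{"op": "send_rows", "data": {"deltas": "0 0 0 0 0 0 0.045; 0 0 0 0 0 0 0.045; 0 0 0 0 0 0 0.045"}}

```text
clock: 4.13
eef_pos: [0.5149, 0.1899, 0.0047]
eef_rot: [0.643, 0.294, -0.293, -0.643]
ft_force: [-1.9, -0.0, 6.6]
opening: 0.0529
```

Call:
{"op": "send_rows", "data": {"deltas": "0 -0.005 0 0 0 0 0.045; 0 -0.01 0 0 0 0 0.045; 0 -0.015 0 0 0 0 0.045; 0 -0.015 0 0 0 0 0.045; 0 0 0 0 0 0 0.045"}}

```text
clock: 4.55
eef_pos: [0.5167, 0.1902, 0.0529]
eef_rot: [0.644, 0.295, -0.292, -0.643]
ft_force: [1.3, 0.2, 0.1]
opening: 0.0528
```

Run:
```python
from h import *
go([.515,.19,.25])
d=robot.get_image("side"); i=d["img"][170:350,180:340,::-1]; cv2.imwrite("pics/s3.png",cv2.resize(i,None,fx=3.3,fy=3.3))
```

```text
t 4.55 pos [0.5167 0.1902 0.0529] jaw 49.04 toolaxes x [0.656 0.755 0.004] y [ 0.005  0.001 -1.   ] z [-0.755  0.656 -0.003] F [1.3 0.2 0.1] open 0.0528
shift tool [-0.0006 -0.1971  0.0006]
```

View pics/s3.png

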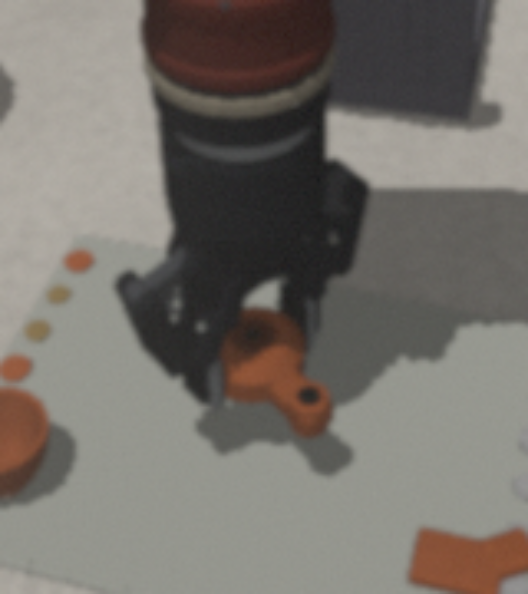

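The lamp is held, level, and off the board (shadow separated). I'll raise it above the lid's height, turn it, and carry it across.

Call:
{"op": "send_rows", "data": {"deltas": "0 -0.02 0 0 0 0 0.045; 0 -0.03 0 0 0 0 0.045; 0 -0.035 0 0 0 0 0.045; 0 -0.035 0 0 0 0 0.045; 0 -0.035 0 0 0 0 0.045"}}

```text
clock: 5.02
eef_pos: [0.514, 0.1898, 0.2048]
eef_rot: [-0.643, -0.293, 0.294, 0.644]
ft_force: [0.6, -0.4, -0.6]
opening: 0.0526
```

Call:
{"op": "send_rows", "data": {"deltas": "0 -0.03 0 0 3 0 0.045; 0 -0.022 0 0 5 0 0.045; 0 0 0 0 6 0 0.045; 0 0 0 0 6 0 0.045; 0 0 0 0 6 0 0.045"}}

```text
clock: 5.43
eef_pos: [0.5148, 0.1899, 0.2558]
eef_rot: [-0.693, -0.139, 0.139, 0.693]
ft_force: [0.3, -0.4, -1.2]
opening: 0.0531
```

Call:
{"op": "send_rows", "data": {"deltas": "0 0 0 0 6 0 0.045; 0 0 0 0 6 0 0.045; 0 0 0 0 6 0 0.045; 0 0 0 0 5 0 0.045; 0 0 0 0 2.7 0 0.045"}}

```text
clock: 5.85
eef_pos: [0.5145, 0.1899, 0.2552]
eef_rot: [0.707, -0.019, 0.018, -0.707]
ft_force: [0.5, 0.3, -1.3]
opening: 0.0526
```

Run:
```python
from h import *
go([.513,-.186,.26],-2.7)
```

```text
t 5.85 pos [0.5145 0.1899 0.2552] jaw -2.95 toolaxes x [ 0.999 -0.052 -0.001] y [-0.001 -0.    -1.   ] z [ 0.052  0.999 -0.   ] F [ 0.5  0.3 -1.3] open 0.0526
shift tool [ 0.0179 -0.0048 -0.3754]
turn [ 0.01 -0.25 -0.08]
turn [1.2000e-01 1.7975e+02 1.0000e-02]
```

Call:
{"op": "send_rows", "data": {"deltas": "0.0017 -0.005 -0.015 0 0 0 0.045; 0.0017 0 -0.025 0 0 0 0.045; 0.0017 0 -0.033 0 0 0 0.045; 0.0017 0 -0.033 0 0 0 0.045; 0.0017 0 -0.033 0 0 0 0.045"}}

```text
clock: 6.27
eef_pos: [0.5163, 0.0495, 0.2603]
eef_rot: [-0.707, 0.017, -0.016, 0.707]
ft_force: [1.3, -0.7, -1.3]
opening: 0.0528
```

Call:
{"op": "send_rows", "data": {"deltas": "0.0017 0 -0.033 0 0 0 0.045; 0.0017 0 -0.033 0 0 0 0.045; 0.0017 0 -0.033 0 0 0 0.045; 0.0017 0 -0.033 0 0 0 0.045; 0.0017 0 -0.033 0 0 0 0.045"}}

```text
clock: 6.68
eef_pos: [0.5171, -0.1161, 0.2603]
eef_rot: [-0.707, 0.017, -0.016, 0.707]
ft_force: [0.4, 0.8, -1.7]
opening: 0.0528
```

Call:
{"op": "send_rows", "data": {"deltas": "0.001 0 -0.033 0 0 0 0.045; 0 0 -0.025 0 0 0 0.045; 0 0 -0.013 0 0 0 0.045; 0 0 0 0 0 0 0.045; 0 0 0 0 0 0 0.045"}}

```text
clock: 7.1
eef_pos: [0.515, -0.1853, 0.2605]
eef_rot: [-0.706, 0.017, -0.016, 0.707]
ft_force: [0.4, 0.5, -1.5]
opening: 0.0529
```

Run:
```python
from h import *
go([.513,-.186,.06],-2.7)
d=robot.get_image("top"); i=d["img"][110:310,270:450,::-1]; cv2.imwrite("pics/t4.png",cv2.resize(i,None,fx=3,fy=3))
d=robot.get_image("side"); save(d,"s4.png")
```

```text
t 7.1 pos [ 0.515  -0.1853  0.2605] jaw -2.73 toolaxes x [ 0.999 -0.048 -0.001] y [-0.001  0.001 -1.   ] z [0.048 0.999 0.001] F [ 0.4  0.5 -1.5] open 0.0529
shift tool [-0.0018  0.2005 -0.001 ]
turn [-0.07 -0.03 -0.06]
turn [ 9.0000e-02  1.7997e+02 -1.1000e-01]
```

View pics/s4.png

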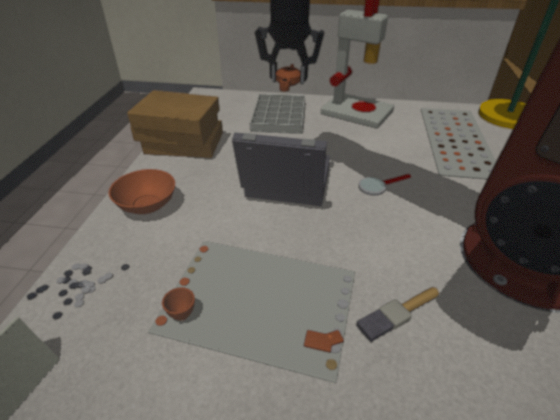

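View pics/t4.png

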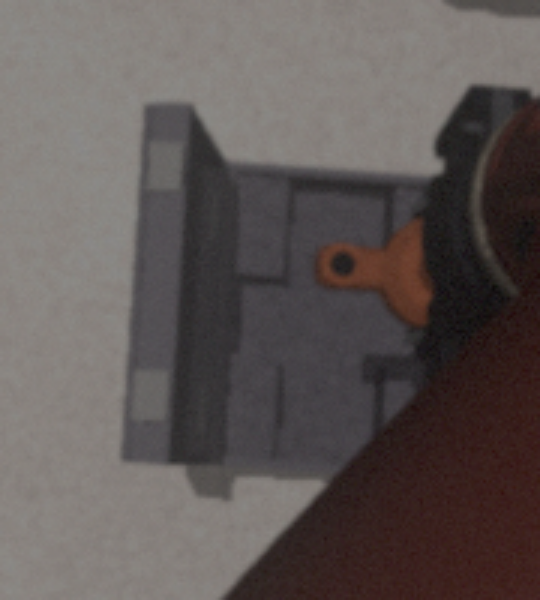

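The lamp hangs over the bed, nozzle toward the hinge and in line with the channel. The lid is unmoved. Descending.

Call:
{"op": "send_rows", "data": {"deltas": "-0.0018 0.02 -0.0008 0 0 0 0.045; 0 0.03 0 0 0 0 0.045; 0 0.03 0 0 0 0 0.045; 0 0.03 0 0 0 0 0.045; 0 0.03 0 0 0 0 0.045"}}

```text
clock: 7.62
eef_pos: [0.5137, -0.1846, 0.1202]
eef_rot: [0.707, -0.015, 0.016, -0.707]
ft_force: [0.4, 0.2, -1.2]
opening: 0.0527
```

Call:
{"op": "send_rows", "data": {"deltas": "0 0.025 0 0 0 0 0.045; 0 0.02 0 0 0 0 0.045; 0 0.012 0 0 0 0 0.045; 0 0.008 0 0 0 0 0.045; 0 0 0 0 0 0 0.045"}}

```text
clock: 8.03
eef_pos: [0.5129, -0.1851, 0.0551]
eef_rot: [-0.707, 0.017, -0.016, 0.707]
ft_force: [0.1, -0.8, -2.0]
opening: 0.053
```

Run:
```python
from h import *
go([.513,-.186,.015],-2.7)
d=robot.get_image("top"); i=d["img"][110:310,270:450,::-1]; cv2.imwrite("pics/t5.png",cv2.resize(i,None,fx=3,fy=3))
```

```text
t 8.03 pos [ 0.5129 -0.1851  0.0551] jaw -2.61 toolaxes x [ 0.999 -0.045 -0.001] y [-0.001  0.001 -1.   ] z [0.045 0.999 0.001] F [ 0.1 -0.8 -2. ] open 0.053
shift tool [ 0.0002  0.0401 -0.001 ]
turn [-0.06  0.09 -0.08]
turn [-1.3000e-01 -1.7991e+02  1.0000e-01]
```

View pics/t5.png

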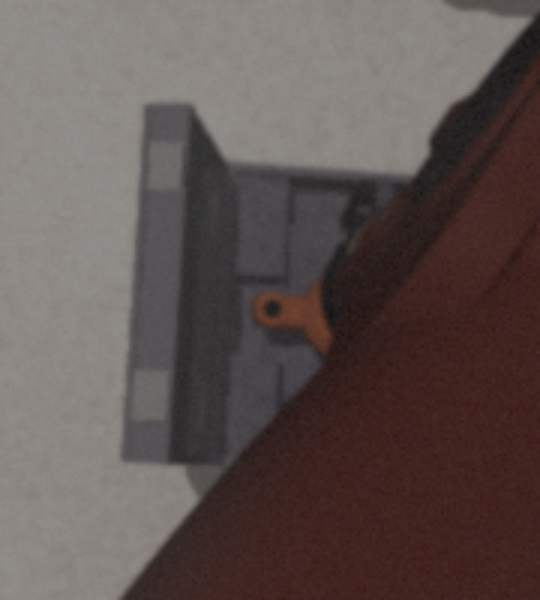

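The nozzle (crop (275,310)) sits between the two hinge-side foam blocks at crop rows 280 and 365, so it's aligned. Lowering the rest of the way.

Call:
{"op": "send_rows", "data": {"deltas": "0 0.015 -0.0005 0 0 0 0.045; 0 0.012 0 0 0 0 0.045; 0 0.007 0 0 0 0 0.045; 0 0.004 0 0 0 0 0.045; 0 0 0 0 0 0 0.045"}}

```text
clock: 8.5
eef_pos: [0.513, -0.1864, 0.0176]
eef_rot: [-0.707, 0.017, -0.016, 0.707]
ft_force: [-0.6, -0.2, -2.2]
opening: 0.053
```

Call:
{"op": "send_rows", "data": {"deltas": "0 0.0015 0 0 0 0 0.045; 0 0.001 0 0 0 0 0.045; 0 0 0 0 0 0 0.045"}}

```text
clock: 8.75
eef_pos: [0.5136, -0.1869, 0.0161]
eef_rot: [0.707, -0.016, 0.017, -0.707]
ft_force: [-0.7, 0.0, -0.9]
opening: 0.0529
```

Call:
{"op": "send_rows", "data": {"deltas": "0 0.001 0 0 0 0 0.045; 0 0 0 0 0 0 0.045"}}

```text
clock: 8.92
eef_pos: [0.5135, -0.1868, 0.0149]
eef_rot: [0.707, -0.016, 0.017, -0.707]
ft_force: [0.4, -0.1, -1.9]
opening: 0.053
```

Call:
{"op": "send_rows", "data": {"deltas": "0 0.001 0 0 0 0 0.045; 0 0 0 0 0 0 0.045"}}

```text
clock: 9.08
eef_pos: [0.5133, -0.1867, 0.0137]
eef_rot: [-0.707, 0.016, -0.016, 0.707]
ft_force: [-0.1, -0.7, -0.7]
opening: 0.053
```

Call:
{"op": "send_rows", "data": {"deltas": "0 0.001 0 0 0 0 0.045; 0 0 0 0 0 0 0.045"}}

```text
clock: 9.25
eef_pos: [0.5135, -0.1868, 0.0128]
eef_rot: [0.707, -0.016, 0.017, -0.707]
ft_force: [-0.3, -0.3, -0.9]
opening: 0.0527
```

Call:
{"op": "send_rows", "data": {"deltas": "0 0.001 0 0 0 0 0.045; 0 0 0 0 0 0 0.045"}}

```text
clock: 9.42
eef_pos: [0.5135, -0.1868, 0.0127]
eef_rot: [0.707, -0.016, 0.017, -0.707]
ft_force: [-3.9, 1.0, 7.2]
opening: 0.0525
```

Call:
{"op": "send_rows", "data": {"deltas": "0 0.001 0 0 0 0 0.045; 0 0 0 0 0 0 0.045"}}

```text
clock: 9.58
eef_pos: [0.5136, -0.1869, 0.0126]
eef_rot: [0.707, -0.016, 0.016, -0.707]
ft_force: [-8.0, 4.8, 16.7]
opening: 0.0526
```

Touchdown is at TCP z 0.0127, as predicted. I'll relieve the press and open gently.

Call:
{"op": "send_rows", "data": {"deltas": "0 -0.0015 0 0 0 0 0.045; 0 0 0 0 0 0 0.054; 0 0 0 0 0 0 0.057; 0 0 0 0 0 0 0.062; 0 0 0 0 0 0 0.07"}}

```text
clock: 10.0
eef_pos: [0.5133, -0.1867, 0.012]
eef_rot: [-0.707, 0.017, -0.016, 0.707]
ft_force: [0.9, 0.9, 0.2]
opening: 0.0697
```

Call:
{"op": "send_rows", "data": {"deltas": "0 0 0 0 0 0 0.08; 0 0 0 0 0 0 0.0854; 0 0 0 0 0 0 0.0854; 0 0 0 0 0 0 0.0854"}}

```text
clock: 10.33
eef_pos: [0.5134, -0.1867, 0.0122]
eef_rot: [-0.707, 0.016, -0.016, 0.707]
ft_force: [0.4, -0.5, 0.3]
opening: 0.0857
```

Call:
{"op": "send_rows", "data": {"deltas": "0 -0.01 0 0 0 0 0.0854; 0 -0.02 0 0 0 0 0.0854; 0 -0.03 0 0 0 0 0.0854; 0 -0.035 0 0 0 0 0.0854; 0 -0.035 0 0 0 0 0.0854"}}

```text
clock: 10.75
eef_pos: [0.5129, -0.1864, 0.1442]
eef_rot: [-0.707, 0.017, -0.016, 0.707]
ft_force: [-0.0, -0.9, 0.1]
opening: 0.0854
```

Call:
{"op": "send_rows", "data": {"deltas": "0 -0.035 0 0 0 0 0.0854; 0 -0.035 0 0 0 0 0.06; 0 -0.035 0 0 0 0 0.03; 0 -0.02 0 0 0 0 0; 0 0 0 0 0 0 0"}}

```text
clock: 11.17
eef_pos: [0.5148, -0.1877, 0.2737]
eef_rot: [0.708, -0.014, 0.019, -0.705]
ft_force: [1.9, -0.4, 0.4]
opening: 0.0387
```

Run:
```python
from h import *
go([.516,-.0,.26],-2.7)
d=robot.get_image("top"); save(d,"t6.png"); i=d["img"][110:310,270:450,::-1]; cv2.imwrite("pics/t6z.png",cv2.resize(i,None,fx=3,fy=3))
```

```text
t 11.17 pos [ 0.5148 -0.1877  0.2737] jaw -2.66 toolaxes x [ 0.999 -0.046  0.007] y [ 0.007 -0.004 -1.   ] z [ 0.046  0.999 -0.004] F [ 1.9 -0.4  0.4] open 0.0387
shift tool [-0.0076  0.0128  0.1876]
turn [0.24 0.04 0.4 ]
turn [   0.63 -179.96   -0.37]
```

View pics/t6z.png

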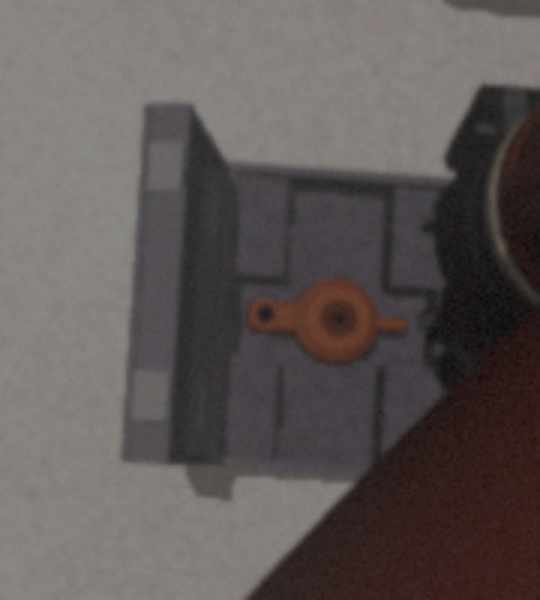

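The lamp lies upright in the middle of the bed, along the channel: body centre at crop (338,318), nozzle and lug between the foam blocks. Now over the lid to its outer side with fingers closed.

Call:
{"op": "send_rows", "data": {"deltas": "0 0 0.02 0 0 0 0; 0 0 0.035 0 0 0 0; 0 0 0.035 0 0 0 0; 0 0 0.035 0 0 0 0; 0 0 0.035 0 0 0 0"}}

```text
clock: 11.63
eef_pos: [0.52, -0.0253, 0.2664]
eef_rot: [-0.707, 0.017, -0.016, 0.707]
ft_force: [0.1, 1.0, -0.2]
opening: -0.0002
```

Call:
{"op": "send_rows", "data": {"deltas": "0 0 0.03 0 0 0 0; 0 0 0.015 0 0 0 0; 0 0.03 0 0 0 0 0; 0 0.035 0 0 0 0 0; 0 0.035 0 0 0 0 0"}}

```text
clock: 12.05
eef_pos: [0.5227, 0.0187, 0.1658]
eef_rot: [0.707, -0.016, 0.016, -0.707]
ft_force: [-0.3, 0.8, -0.4]
opening: -0.0
```

Run:
```python
from h import *
go([.5185,-.03,.168],-2.7)
d=robot.get_image("top"); i=d["img"][110:310,270:450,::-1]; cv2.imwrite("pics/t7z.png",cv2.resize(i,None,fx=3,fy=3))
d=robot.get_image("side"); i=d["img"][30:330,150:400,::-1];cv2.imwrite("pics/s7.png",cv2.resize(i,None,fx=2,fy=2))
```

```text
t 12.05 pos [0.5227 0.0187 0.1658] jaw -2.6 toolaxes x [ 0.999 -0.045  0.001] y [ 0.001 -0.    -1.   ] z [ 0.045  0.999 -0.   ] F [-0.3  0.8 -0.4] open -0.0
shift tool [-0.002  -0.0022 -0.0488]
turn [0.   0.1  0.03]
turn [ 5.000e-02 -1.799e+02 -0.000e+00]
```

View pics/s7.png

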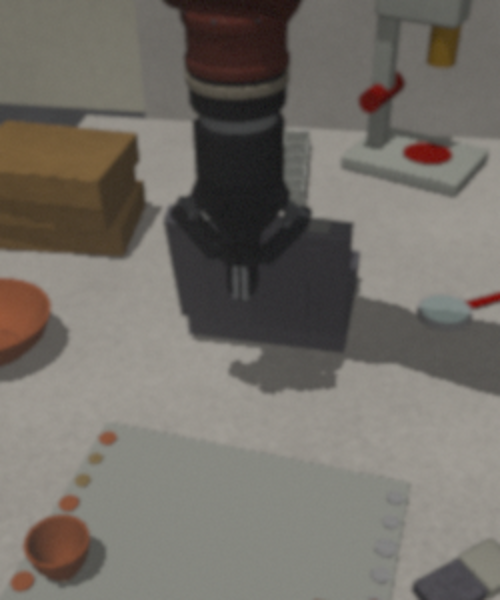

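View pics/t7z.png

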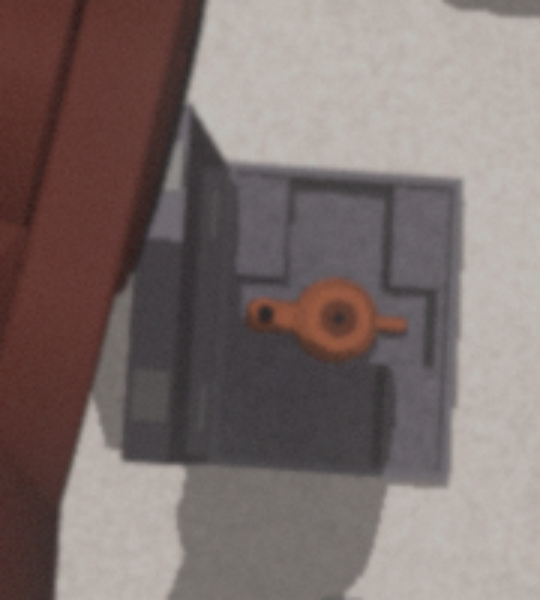

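The closed fingers stand behind the middle of the lid's outer face, tips at crop (242,297). The lid is untouched and the lamp still well placed. I'll push the lid over along its arc.

Call:
{"op": "send_rows", "data": {"deltas": "0 -0.002 -0.025 0 0 0 0; 0 -0.002 -0.025 0 0 0 0; 0 -0.001 -0.015 0 0 0 0; 0 -0.003 -0.009 0 0 0 0; 0 -0.003 -0.008 0 0 0 0"}}

```text
clock: 12.57
eef_pos: [0.5193, -0.0645, 0.1798]
eef_rot: [-0.707, 0.016, -0.017, 0.707]
ft_force: [0.2, 1.8, -0.7]
opening: 0.0003
```

Call:
{"op": "send_rows", "data": {"deltas": "0 -0.002 -0.008 0 0 0 0; 0 -0.001 -0.009 0 0 0 0; 0 -0.001 -0.009 0 0 0 0; 0 -0.001 -0.0085 0 0 0 0; 0 0 0 0 0 0 0"}}

```text
clock: 12.98
eef_pos: [0.5175, -0.0998, 0.1834]
eef_rot: [0.707, -0.017, 0.017, -0.707]
ft_force: [0.1, 0.5, -1.2]
opening: 0.0002
```

Run:
```python
from h import *
go([.515,-.0975,.182],-2.7)
d=robot.get_image("side"); i=d["img"][30:330,150:400,::-1];cv2.imwrite("pics/s8.png",cv2.resize(i,None,fx=2,fy=2))
```

```text
t 12.98 pos [ 0.5175 -0.0998  0.1834] jaw -2.72 toolaxes x [ 0.999 -0.048  0.   ] y [ 0.    -0.001 -1.   ] z [ 0.048  0.999 -0.001] F [ 0.1  0.5 -1.2] open 0.0002
shift tool [-0.0026  0.0014  0.0022]
turn [ 0.04 -0.02  0.  ]
turn [-1.0000e-02  1.7998e+02  6.0000e-02]
```

View pics/s8.png

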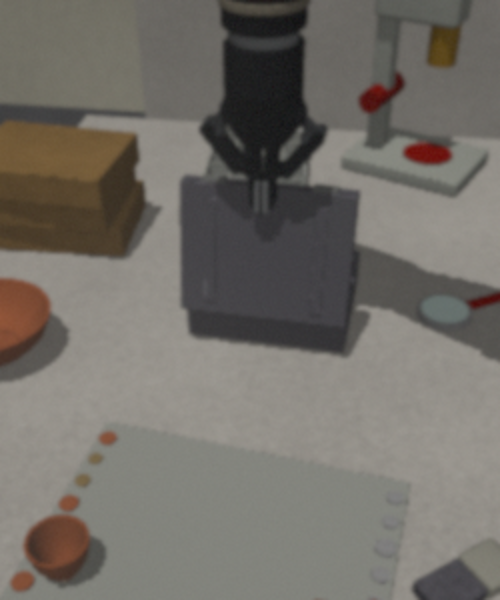

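The lid has swung past upright and the tips press near its free edge (crop (263,205)). Continuing along the arc.

Call:
{"op": "send_rows", "data": {"deltas": "0 0.001 -0.012 0 0 0 0; 0 0.0025 -0.012 0 0 0 0; 0 0.003 -0.0125 0 0 0 0; 0 0.004 -0.0125 0 0 0 0; 0 0.0055 -0.012 0 0 0 0"}}

```text
clock: 13.45
eef_pos: [0.5147, -0.1609, 0.1669]
eef_rot: [0.707, -0.016, 0.017, -0.707]
ft_force: [0.9, 1.2, 1.0]
opening: -0.0004
```

Call:
{"op": "send_rows", "data": {"deltas": "0 0.0065 -0.0115 0 0 0 0; 0 0.008 -0.0105 0 0 0 0; 0 0.009 -0.01 0 0 0 0; 0 0.01 -0.009 0 0 0 0; 0 0.01 -0.008 0 0 0 0"}}

```text
clock: 13.87
eef_pos: [0.5122, -0.2093, 0.1225]
eef_rot: [-0.707, 0.017, -0.016, 0.707]
ft_force: [1.1, 1.1, 0.9]
opening: -0.0002
```

Call:
{"op": "send_rows", "data": {"deltas": "0 0.004 -0.0025 0 0 0 0; 0 0.004 -0.0025 0 0 0 0; 0 0.004 -0.002 0 0 0 0; 0 0.004 -0.002 0 0 0 0; 0 0.004 -0.002 0 0 0 0"}}

```text
clock: 14.28
eef_pos: [0.512, -0.219, 0.1036]
eef_rot: [-0.707, 0.016, -0.016, 0.707]
ft_force: [0.2, 0.7, 1.2]
opening: -0.0003
```

Run:
```python
from h import *
go([.513,-.23,.078],-2.7)
d=robot.get_image("side"); i=d["img"][30:330,150:400,::-1];cv2.imwrite("pics/s9.png",cv2.resize(i,None,fx=2,fy=2))
```

```text
t 14.28 pos [ 0.512  -0.219   0.1036] jaw -2.63 toolaxes x [ 0.999 -0.046  0.   ] y [ 0.  0. -1.] z [0.046 0.999 0.   ] F [0.2 0.7 1.2] open -0.0003
shift tool [ 0.0015  0.0256 -0.0109]
turn [-0.01  0.07  0.01]
turn [ 1.0000e-02 -1.7993e+02  1.0000e-02]
```

View pics/s9.png

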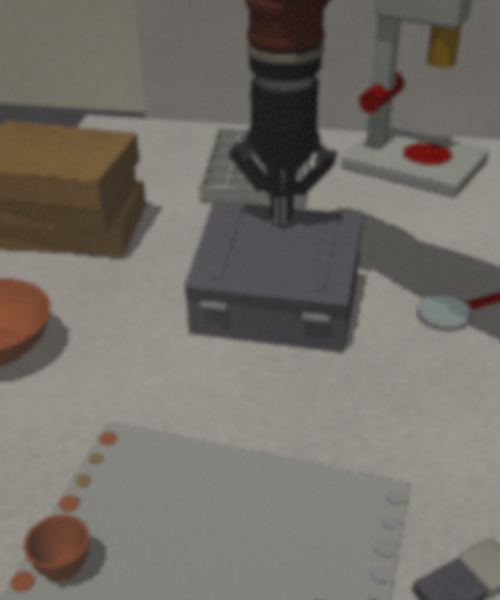

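Nearly closed. Now slowly down to the stop, watching the force.

Call:
{"op": "send_rows", "data": {"deltas": "0 0.004 -0.002 0 0 0 0; 0 0.004 -0.001 0 0 0 0; 0 0.004 -0.001 0 0 0 0; 0 0.004 -0.001 0 0 0 0; 0 0.003 -0.001 0 0 0 0"}}

```text
clock: 14.75
eef_pos: [0.5116, -0.2253, 0.0843]
eef_rot: [-0.707, 0.016, -0.016, 0.707]
ft_force: [0.3, -1.0, 1.0]
opening: 0.0004
```

Call:
{"op": "send_rows", "data": {"deltas": "0 0.002 0 0 0 0 0; 0 0.002 0 0 0 0 0; 0 0.001 0 0 0 0 0; 0 0.001 0 0 0 0 0; 0 0 0 0 0 0 0"}}

```text
clock: 15.17
eef_pos: [0.5115, -0.2251, 0.0786]
eef_rot: [-0.707, 0.016, -0.016, 0.707]
ft_force: [0.5, 0.0, 0.5]
opening: -0.0001
```

Call:
{"op": "send_rows", "data": {"deltas": "0 0.001 0 0 0 0 0; 0 0.001 0 0 0 0 0; 0 0 0 0 0 0 0"}}

```text
clock: 15.42
eef_pos: [0.5116, -0.2252, 0.0766]
eef_rot: [-0.707, 0.016, -0.016, 0.707]
ft_force: [0.8, -0.5, -0.2]
opening: 0.0001
```

Call:
{"op": "send_rows", "data": {"deltas": "0 0.001 0 0 0 0 0; 0 0 0 0 0 0 0"}}

```text
clock: 15.58
eef_pos: [0.5116, -0.2251, 0.0756]
eef_rot: [-0.707, 0.016, -0.016, 0.707]
ft_force: [-0.2, -1.0, 0.8]
opening: 0.0001
```

Call:
{"op": "send_rows", "data": {"deltas": "0 0.001 0 0 0 0 0; 0 0 0 0 0 0 0"}}

```text
clock: 15.75
eef_pos: [0.5117, -0.2253, 0.0751]
eef_rot: [0.707, -0.016, 0.017, -0.707]
ft_force: [-1.0, -0.0, 2.8]
opening: 0.0001
```

Call:
{"op": "send_rows", "data": {"deltas": "0 0.001 0 0 0 0 0; 0 0 0 0 0 0 0"}}

```text
clock: 15.92
eef_pos: [0.5117, -0.2252, 0.075]
eef_rot: [0.707, -0.016, 0.017, -0.707]
ft_force: [-3.9, 1.6, 11.4]
opening: -0.0002
```

Call:
{"op": "send_rows", "data": {"deltas": "0 0.0005 0 0 0 0 0; 0 0 0 0 0 0 0"}}

```text
clock: 16.08
eef_pos: [0.5118, -0.2253, 0.0749]
eef_rot: [0.707, -0.016, 0.017, -0.707]
ft_force: [-5.6, 3.0, 14.8]
opening: 0.0001
```

The lid is firmly against its stop at 75 mm, which is the height of the shut outer face. Retracting and checking.

Call:
{"op": "send_rows", "data": {"deltas": "0 -0.005 0 0 0 0 0; 0 -0.02 0 0 0 0 0; 0 -0.035 0 0 0 0 0; 0 -0.035 0 0 0 0 0; 0 -0.035 0 0 0 0 0"}}

```text
clock: 16.5
eef_pos: [0.5112, -0.2247, 0.2043]
eef_rot: [-0.707, 0.017, -0.016, 0.707]
ft_force: [0.0, -0.6, 0.3]
opening: -0.0002
```

Call:
{"op": "send_rows", "data": {"deltas": "0 0 0.035 0 0 0 0; 0 0 0.035 0 0 0 0; 0 0 0.035 0 0 0 0; 0 0 0.035 0 0 0 0; 0 0 0.035 0 0 0 0"}}

```text
clock: 16.92
eef_pos: [0.5195, -0.0488, 0.2032]
eef_rot: [-0.707, 0.017, -0.017, 0.707]
ft_force: [-0.3, 0.8, 0.2]
opening: -0.0001
```

Call:
{"op": "send_rows", "data": {"deltas": "0 0 0.035 0 0 0 0; 0 0 0.035 0 0 0 0; 0 0 0.035 0 0 0 0; 0 0 0.035 0 0 0 0; 0 0 0.02 0 0 0 0"}}

```text
clock: 17.33
eef_pos: [0.5267, 0.1127, 0.2032]
eef_rot: [-0.707, 0.016, -0.016, 0.707]
ft_force: [-1.2, -0.8, -0.4]
opening: 0.0001
```

Call:
{"op": "send_rows", "data": {"deltas": "0 0 0 0 0 0 0; 0 0 0 0 0 0 0; 0 0 0 0 0 0 0"}}

```text
clock: 17.58
eef_pos: [0.5271, 0.1091, 0.2031]
eef_rot: [0.707, -0.016, 0.016, -0.707]
ft_force: [-0.3, -0.2, -0.5]
opening: -0.0
```

Run:
```python
from h import *
go([.5,.1,.2])
for n in("top","side"):
    d=robot.get_image(n); save(d,n+"_end.png"); W=cloud(d); ok=d["z_map"]>0
    q=W[ok&(abs(W[...,0]-.512)<.05)&(W[...,1]<-.12)&(W[...,1]>-.25)]
    X=np.c_[q[:,:2],np.ones(len(q))]; m=np.ones(len(q),bool)
    for _ in range(4):
        c=np.linalg.lstsq(X[m],q[m,2],rcond=None)[0]; m=abs(q[:,2]-X@c)<.004
    print(n,"slopes",c[:2].round(4),"z at free edge",(c@[.51,-.26,1]).round(4),"hinge",(c@[.5165,-.111,1]).round(4),len(q))
    for nm in("cup","sherd","lamp"):
        for r in robot.regions_of(d,nm)[:1]: print(nm,round(r["p"],2),np.median(W[r["pixels"]&ok],0).round(3))
d=cv2.imread("pics/side_end.png")[100:240,200:360]; cv2.imwrite("pics/side_endz.png",cv2.resize(d,None,fx=4,fy=4))
```

```text
t 17.58 pos [0.5271 0.1091 0.2031] jaw -2.65 toolaxes x [ 0.999 -0.046 -0.   ] y [-0. -0. -1.] z [ 0.046  0.999 -0.   ] F [-0.3 -0.2 -0.5] open -0.0
shift tool [-0.0266  0.0031 -0.0104]
top slopes [0.0007 0.0006] z at free edge 0.0746 hinge 0.0747 3908
side slopes [-0.0004  0.0015] z at free edge 0.0746 hinge 0.0748 870
cup 0.73 [0.647 0.233 0.036]
sherd 0.72 [0.398 0.258 0.015]
```

View pics/side_endz.png

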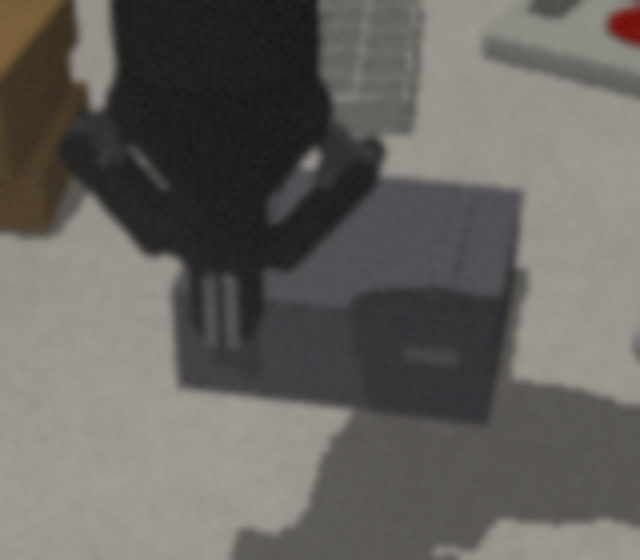

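View pics/top_end.png

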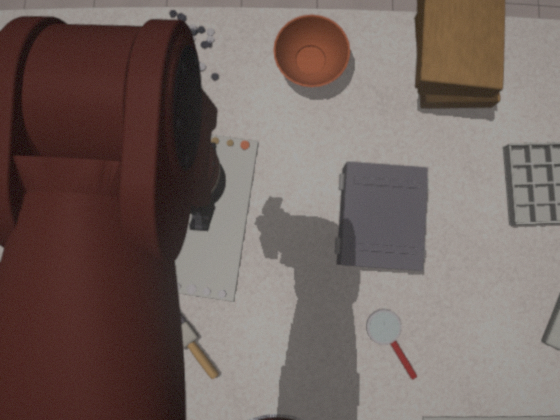

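The lid is level (slope at most 0.0015 rad) with its face at 74.7 mm, so it is shut flush. The arm is clear, and the cup and sherd haven't moved. Handing in.

```bash
python3 -c "
from plant import robot
print(robot.finish_job())"
```

```text
the job is handed in; nothing more can be done
None
```

I packed the lamp in the case, shut the lid, and handed the job in at about 17.7 s of the 70 s allowed. The hand-in reports no verdict.

- **Lamp:** I gripped it across the body at the 25 N squeeze setting and set it down on the bed floor. I felt it touch at the height I had predicted, and the wrist force peaked at about 17 N upward before I let go. The top view then showed it upright in the middle of the bed, nozzle toward the hinge and lined up with the channel.
- **Lid:** I pushed it over with the closed fingers and pressed it onto its stop with about 15 N at 75 mm height. Both cameras then showed it level: slope no more than 0.0015 rad, with its outer face at 74.6 to 74.8 mm against the 75 mm expected.
- **Other finds:** The cup and sherd were where they started, to within about 4 mm. The gripper was clear of everything when I handed in.

**Not confirmed:** The lamp cannot be seen under the shut lid, so my last look at it was just before closing. The actual grip force on the lamp was not measured; 25 N is only the setting I sent. No check failed; the side camera's angle for the lamp was about 2° off the top camera's, so I used the top view.

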